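Load a work pallet into a lipped milling fixture

ROBOT

A 6-joint arm with a two-finger parallel gripper is mounted at the origin on the work surface. World frame = base frame: x ahead of the robot, y to its left, z up, the work surface at z = 0. Lengths are in m, angles in rad, forces in N, time in s.
With the tool pointing down it reaches from about 0.275 to 0.825 m from the base axis. Payload 5.2 kg.
Tool frame: the origin (TCP) lies midway between the tips of the shut fingers; the grasp point (between the pads) lies 19 mm behind it; z points along the fingers, x is the direction in which the jaws open and shut, and the axes are right-handed (so a half turn about z gives the same grasp; the last joint's range is limited). The gripper opens to 93 mm and grips with 3 to 60 N. Pads are 15 mm wide; open, the fingers measure 128 mm over their backs; the gripper's body (75 mm by 188 mm) begins 65 mm behind the grasp point.
Start: joints at [0.983, 0.259, 1.535, -0, 1.348, -0.203], TCP at [0.206, 0.51, 0.219] pointing down, gripper open.
Joint ranges: [-3.14, 3.14], [-0.91, 2.08], [0.19, 2.58], [-1.22, 4.36], [0.22, 2.71], [-3.12, 3.12]. Speed limits (rad/s): [2.57, 2.57, 3.14, 3.14, 3.14, 3.14].

INTERFACE

Orientations are given as a unit quaternion [x, y, z, w].
In Python, from station import status, imaging, bot gives the robot as it stands.
- The arm moves only by the tool apply_moves, never from a script. Its argument "steps" is a list of rows, each an object with "linear": the shift along the tool's x, y, z in m, a list of three; "delta_rot": the turn, a rotation vector about the tool's x, y, z in rad, a list of three; "claw": the closure, from -1 (fully open) to 1 (shut). A call has 1 to 8 rows; each row is the pose to reach, as a shift and turn from the pose commanded when the call began, along the tool's axes at that moment; what a row does not reach only later rows make up. A row lasts 1/10 s, in which the tool goes at most 50 mm and 8.59 degrees, less where a joint would pass 70% of its speed; a pose out of reach is approached as far as the arm can. A call with a gripper value outside its range is refused whole. The fingers move at their own pace and stop on an object; the grip force is fixed at half the most. Time passes only in rows, so rows that repeat a pose let the fingers close. It gives the time, the measured TCP pose, the force and the opening at its end, in the units of the state.
- status.observe(): the state, without advancing time (a new reading comes with each control period).
- imaging.read_camera(name): name is "side" or "top" or "wrist"; returns (picture, depth): 400x640x3 uint8, red, green, blue; 400x640 float32, m along the optical axis (not along the pixel's ray), 0 where there is no reading.
- imaging.camera_model(name): a dict with "K" (3x3 intrinsics, pixels), "R" (3x3) and "t" (3): a world point X has camera coordinates R X + t. Camera axes: x right, y down, z forward; pixel columns grow to the right and rows downward; lengths in m; the calibration is good to about 2 mm. A picture is of the moment at which its call begins: read the wrist's pose just before it. camera_model takes no time and is no camera call; for the wrist camera it gives the pose at the moment of the call.
- bot.finish_job(): hands the job in, once; it reports no verdict.
Trained networks look in the newest picture that a camera, given by its name, has taken for a name from the list of things; names that differ only in an ending like _2 or _b are one class to them, and where a whole thing is asked for, a point or a joint stands for the part that bears it (a point fixed in the world has none). Each returns a list of dicts, best first, with "score" (0 to 1); they miss things now and then, are a little off and sometimes report something else, mostly with a low value. They report only what shows in the picture. A call takes as long as a camera call. They do not tell look-alikes from the thing itself.
- imaging.find_in(name, camera): "position" ([column, row] in pixels, amid what is visible of it).
- imaging.place_of(name, camera): "position" ([column, row] in pixels: a listed point, or the origin of a listed thing).
The state is a dict: "time": time; "joint_pos": joint angles; "qvel": joint speeds; "tau": joint torques, N m; "position": TCP position; "tool_rot": TCP orientation; "force": force on the tool from outside, world axes, zero at the start; "ft_torque": the same for the moment, N m; "grip_width": finger opening in m.
Only numpy, scipy, OpenCV 4.12 (cv2) and the standard library are available. Lean on these libraries where they do the work, as an engineer would, in place of code of your own. Each camera call takes 0.05 s, during which the arm holds its last target. There are 200 camera calls.

TASK

Load the pallet into the fixture: tuck one of its short edges under the fixture's retaining lip, then lower the opposite edge (do not let it drop) until the pallet lies flat on the nest floor inside the shoulder and side rails. Then swing the latch fully closed over the pallet's free edge and let go. Do not move the chuck, the bottle or the brush.

Things in the scene. Friction and masses are not known exactly. Their poses are not given: they have to be found in the camera images.
- fixture: Fixed aluminium fixture, base plate 205 x 136 x 14 mm. Origin on the table, under the centre of the nest; z up; its x axis points from the retaining lip (at -x) to the latch (at +x). The base reaches from x = -85 to 120 and y = -68 to 68 mm.
- nest (a point): Centre of the nest floor, 14 mm above the table, axes as the fixture. The nest is 125 mm long (wall under the lip at x = -62.5, shoulder at x = 62.5, 6 mm high, 10 mm thick) and 106 mm wide in y between two side rails 70 mm long, 6 mm high, 8 mm thick. The 120 mm pallet is too long to drop in flat: from lip to shoulder the opening is 113 mm.
- lip (a point): Middle of the lower front corner line of the retaining lip, at x = -50.5 mm from the nest centre and 13 mm above the nest floor. The lip overhangs the floor by 12 mm from here to the wall, is 110 mm wide in y and 8 mm thick.
- pallet: Loose aluminium plate 120 (x) x 100 (y) x 8 mm with a steel block bolted on its centre: block 56 (x) x 30 (y) mm, reaching from 8 to 46 mm above the plate's underside. Origin at the centre of the underside, z up, balanced about the block. It is symmetric: either of its short (100 mm) edges may go under the lip. Starts flat on the table. About 0.3 to 0.6 kg.
- edge_a (a point): Middle of the bottom corner line of the pallet's short edge at its own x = -60 mm.
- edge_b (a point): Middle of the bottom corner line of the pallet's short edge at its own x = +60 mm.
- latch (a joint): Angle of the swing latch about a vertical axis (rad), growing anticlockwise from above. 1.75 = closed at its stop: nose towards the fixture's -x, 15 mm over the seated pallet's edge, 2.5 mm above it. Starts open, 0 to 0.35; light friction (0.06 N m), stays where left. Flat bar 20 mm wide, 24.5 to 34.5 mm above the table; nose reaches 50 mm from the pivot, tail (with the post) 67 mm.
- latch_pivot (a point): Point on the latch's axis, at the nest floor's height; at x = 95, y = -30 mm from the nest centre, in the fixture's axes.
- latch_post (a point): On the upright round steel post on the latch's tail, opposite the nose, 55 mm from the axis. Post 16 mm in diameter, foot 34.5 mm, top 77.5 mm and this point 57.5 mm above the table. With the latch closed the post lies straight beyond the pivot, on the fixture's +x side.
- chuck: Bystander: three-jaw steel chuck lying face up, 100 mm in diameter, 62 mm high, 1.8 kg. Origin at its underside centre. It lies on the other side of the fixture from the pallet.
- oil: Bystander: white plastic bottle, 52 mm in diameter, 130 mm high, standing. Origin at its underside centre.
- brush: Bystander: brush 190 mm long lying on the table along its own x. Origin under its middle.
Not all that is in view belongs to the job. Leave any green or pink look-alike of the pallet alone.

How it is judged:
On the way, in this order (a step that is already met when the one before it is completed fails the run):
1. one short edge of the pallet is at least 3 mm under the lip, with the opposite edge still raised (((x of edge_a in the frame of nest below -0.0535 m and z of edge_a in the frame of nest between -0.003 and 0.008 m and y of edge_a in the frame of nest between -0.01 and 0.01 m) or (x of edge_b in the frame of nest below -0.0535 m and z of edge_b in the frame of nest between -0.003 and 0.008 m and y of edge_b in the frame of nest between -0.01 and 0.01 m)) and angle between pallet's own z axis and vertical above 0.04 rad), for 0.05 s.
2. the pallet lies flat on the nest floor, the latch still open (x of pallet in the frame of nest between -0.005 and 0.005 m and y of pallet in the frame of nest between -0.006 and 0.006 m and z of pallet in the frame of nest between -0.002 and 0.002 m and angle between pallet's own z axis and vertical below 0.02 rad and angle between the x axis of pallet and the x axis of fixture, either way round below 0.09 rad and value of joint latch below 1 rad), for 0.2 s.
3. the latch is swung closed over the pallet (x of pallet in the frame of nest between -0.005 and 0.005 m and y of pallet in the frame of nest between -0.006 and 0.006 m and z of pallet in the frame of nest between -0.002 and 0.002 m and angle between pallet's own z axis and vertical below 0.02 rad and angle between the x axis of pallet and the x axis of fixture, either way round below 0.09 rad and value of joint latch above 1.62 rad), for 0.2 s.
At the end, for the whole second after the job is handed in: The pallet rests on the nest floor (origin within 5 mm along and 6 mm across of the nest centre, height within 2 mm of the floor, tilt under 0.02 rad, its x axis within 0.09 rad of the fixture's either way round), at rest, the latch beyond 1.62 rad (all of step 3 and linear speed of pallet below 0.02 m/s); the robot touches nothing.
It fails at once if the chuck, the bottle or the brush is moved by more than 20 mm (distance of any of chuck, oil, brush from where it was at the start of the episode above 0.02 m).
It fails at once if the pallet's edge is dropped (the pallet over the nest swings faster than 5 rad/s) (horizontal distance between pallet and nest below 0.03 m and angular speed of pallet above 5 rad/s).
It also fails if it takes over 54 s, if anything falls off the work surface, if the arm or the gripper's body presses on something with over 40 N, if the wrist force passes 120 N, or if a joint passes its speed limit or range.

## Working session

There is one attempt and no reset: what is moved stays moved. The work goes in short steps, Python scripts to look and compute and a tool call to move; the robot and the scene stay as the last step left them, time stands still between calls to the robot, and variables do not carry over. Pictures are saved under pics/ and viewed, about 8 in all and at most 12, crops included, and the job is handed in when it is done.

Besides the shell and the picture viewer there is one more tool, called after "Emit:" as name(argument=value, ...) on one line, values as JSON. apply_moves: Moves the arm, as the interface text tells. Its arguments: {"type":"object","properties":{"steps":{"type":"array","items":{"type":"object","properties":{"linear":{"type":"array","items":{"type":"number"}},"delta_rot":{"type":"array","items":{"type":"number"}},"claw":{"type":"number"}}}}},"required":["steps"]}

```bash
ls; mkdir -p pics; python3 - <<'E'
from station import status, imaging, bot
import cv2,numpy as np
s=status.observe(); print(s)
for c in ["top","side"]:
    p,d=imaging.read_camera(c); cv2.imwrite(f"pics/{c}0.png",p[:,:,::-1]); np.savez(f"{c}0.npz",p=p,d=d)
    m=imaging.camera_model(c); print(c,m)
    for n in ["fixture","nest","lip","pallet","edge_a","edge_b","latch_pivot","latch_post","chuck","oil","brush"]:
        try:print(n,[(np.round(r["position"]),round(r["score"],2)) for r in imaging.place_of(n,c)][:3])
        except Exception as e: print(n,e)
E
```

```text
pics
{'time': 0.0, 'joint_pos': array([ 9.83209510e-01,  2.59317775e-01,  1.53607071e+00,  4.63198035e-05,
        1.34799006e+00, -2.02784227e-01]), 'qvel': array([-0.00078702,  0.00197405,  0.00047784, -0.00067978, -0.00156085,
       -0.00141391]), 'tau': array([ 4.68894086e-05, -4.37310684e+01, -2.84003627e+01,  7.19623128e-02,
        4.12197411e-02, -1.61638086e-04]), 'position': array([0.20610782, 0.50934254, 0.21783625]), 'tool_rot': array([ 8.29272150e-01,  5.58844257e-01, -8.34413734e-04,  3.18778882e-04]), 'force': array([ 0.12739171,  0.06563615, -0.49274399]), 'ft_torque': array([ 0.02489594,  0.0599896 , -0.02372054]), 'grip_width': 0.09293357978564457}
top {'K': array([[398.4546628 ,   0.        , 318.4326418 ],
       [  0.        , 398.4546628 , 207.15076878],
       [  0.        ,   0.        ,   1.        ]]), 'R': array([[ 0.02460026, -0.99946451,  0.02157609],
       [-0.99049758, -0.02728947, -0.13479549],
       [ 0.13531211, -0.01805506, -0.99063851]]), 't': array([0.03833141, 0.5319586 , 0.99121426])}
fixture [(array([350., 223.]), 0.64)]
nest [(array([356., 
[... 745 characters left out ...]
   [-0.31728881, -0.60417002, -0.73096266],
       [ 0.33053897,  0.65199831, -0.6823798 ]]), 't': array([-0.4377486 ,  0.25362517,  1.3863702 ])}
fixture [(array([329., 241.]), 0.83)]
nest []
lip [(array([313., 237.]), 0.73)]
pallet [(array([226., 194.]), 0.92), (array([251., 225.]), 0.89), (array([278., 176.]), 0.85)]
edge_a [(array([236., 221.]), 0.94), (array([210., 159.]), 0.86), (array([211., 200.]), 0.79)]
edge_b [(array([236., 221.]), 0.94), (array([210., 159.]), 0.86), (array([211., 200.]), 0.79)]
latch_pivot [(array([356., 236.]), 0.74)]
latch_post [(array([364., 235.]), 0.73)]
chuck [(array([355., 318.]), 0.66)]
oil [(array([436., 284.]), 0.97)]
brush [(array([334., 161.]), 0.64)]
```

```bash
python3 - <<'E'
import cv2
a=cv2.imread("pics/top0.png")[90:330,80:520]; b=cv2.imread("pics/side0.png")[110:360,150:500]
cv2.imwrite("pics/t.png",cv2.resize(a,None,fx=1.8,fy=1.8,interpolation=cv2.INTER_CUBIC));cv2.imwrite("pics/s.png",cv2.resize(b,None,fx=2.2,fy=2.2,interpolation=cv2.INTER_CUBIC))
E
```

```text
(no output)
```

View pics/t.png

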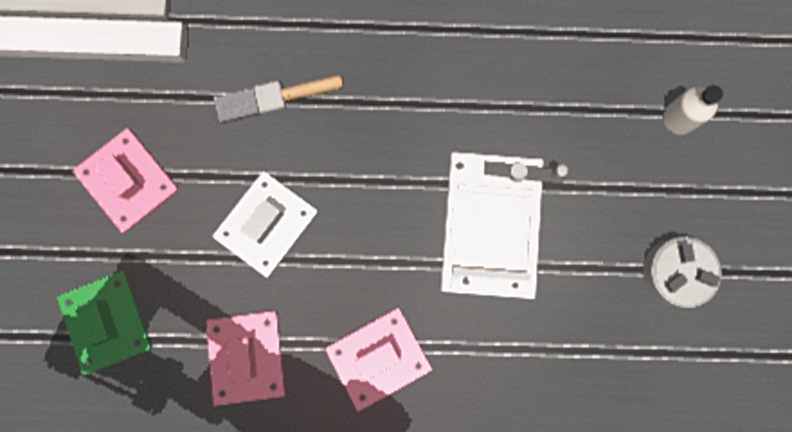

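View pics/s.png

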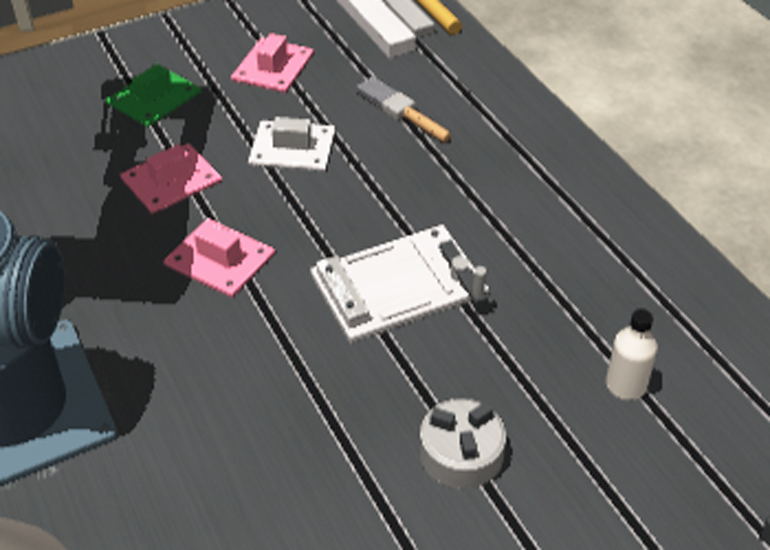

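The aluminium pallet is the white/grey one at top pixel (227,214), or side pixel (283,174). The pink ones, near (150,191), (217,290) and (290,289), and the green one at (137,270) are look-alikes. The fixture is at about (353,215), with its lip towards the robot. Next I'll measure both with depth.

```bash
cat > h.py <<'E'
import numpy as np,cv2
from station import status, imaging
def cloud(d,m):
    K,R,t=m["K"],m["R"],m["t"]; v,u=np.mgrid[0:d.shape[0],0:d.shape[1]]
    c=np.stack([(u-K[0,2])/K[0,0]*d,(v-K[1,2])/K[1,1]*d,d],-1)
    return (c-t)@R
def pix(P,m):
    c=m["R"]@np.asarray(P)+m["t"]; q=m["K"]@c; return q[:2]/q[2]
def ray(uv,z,m):
    r=m["R"].T@np.linalg.inv(m["K"])@np.array([uv[0],uv[1],1.]); o=-m["R"].T@m["t"]
    return o+r*(z-o[2])/r[2]
E
python3 - <<'E'
from h import *
for c in ["top","side"]:
    m=imaging.camera_model(c); f=np.load(c+"0.npz"); W=cloud(f["d"],m); d=f["d"]; p=f["p"].astype(int)
    if c=="top": boxes={"pallet":(195,182,262,248),"fix":(315,165,395,265)}
    else: boxes={"pallet":(255,150,310,195),"fix":(285,205,380,270)}
    for n,(a,b,e,g) in boxes.items():
        w=W[b:g,a:e].reshape(-1,3); col=p[b:g,a:e].reshape(-1,3)
        ok=(d[b:g,a:e].ravel()>0)
        print(c,n,"zpct",np.round(np.percentile(w[ok,2],[2,20,50,80,90,99]),4))
        th=.004 if n=="pallet" else .009
        k=ok&(w[:,2]>th)&(w[:,2]<(.013 if n=="pallet" else .03))
        r=cv2.minAreaRect((w[k,:2]*1000).astype(np.float32)); print(r, k.sum())
        br=ok&(col.min(1)>170); r=cv2.minAreaRect((w[br,:2]*1000).astype(np.float32)); print(" bright",r)
        if n=="pallet":
            k=ok&(w[:,2]>.04); print("block",cv2.minAreaRect((w[k,:2]*1000).astype(np.float32)),np.median(w[k,2]))
m=imaging.camera_model("top")
for n,uv,z in [("piv",(370,184),.0145),("post",(390,184),.0575),("lip",(351,242),.027),("nest",(356,219),.014),("pal",(226,212),0)]: print(n,ray(uv,z,m))
m=imaging.camera_model("side")
for n,uv,z in [("piv",(356,236),.014),("post",(364,235),.0575),("lip",(313,237),.027)]: print(n,ray(uv,z,m))
E
```

```text
top pallet zpct [-0.0032 -0.0004  0.0023  0.0089  0.011   0.048 ]
((509.2550354003906, 289.399169921875), (175.22164916992188, 173.032958984375), 3.6820154190063477) 1493
 bright ((511.968994140625, 290.6583557128906), (156.75656127929688, 174.58055114746094), 2.52595591545105)
block ((509.1653747558594, 291.57440185546875), (31.237607955932617, 55.712093353271484), 55.10519027709961) 0.046324072982802375
top fix zpct [-0.0028  0.0002  0.0111  0.0167  0.0329  0.0403]
((515.8074951171875, -52.99908447265625), (160.93409729003906, 204.8519287109375), 86.76272583007812) 3213
 bright ((518.4659423828125, -44.29209899902344), (212.95059204101562, 212.76409912109375), 89.87955474853516)
side pallet zpct [-0.0064 -0.0028  0.0003  0.0066  0.0112  0.0465]
((512.883544921875, 315.34393310546875), (240.799560546875, 194.1072998046875), 63.43172073364258) 474
 bright ((507.82745361328125, 318.10614013671875), (152.1600341796875, 202.0666961669922), 4.286892414093018)
block ((507.7247314453125, 291.202392578125), (36.681243896484375, 56.563846588134766), 58.18632125854492) 0.04435587397271121
side fix zpct [-0.0057 -0.0021  0.0015  0.0147  0.0239  0.0426]
((515.824951171875, -53.540191650390625), (168.02752685546875, 206.24142456054688), 87.17777252197266) 1807
 bright ((522.6069946289062, -31.219970703125), (255.4336395263672, 290.4705810546875), 62.325599670410156)
piv [ 0.59954493 -0.08376887  0.0145    ]
post [ 0.5924188  -0.12854121  0.0575    ]
lip [ 0.44380441 -0.03397487  0.027     ]
nest [ 0.50504857 -0.0476387   0.014     ]
pal [0.51593371 0.29607655 0.        ]
piv [ 0.58225987 -0.0764154   0.014     ]
post [ 0.58226881 -0.11782949  0.0575    ]
lip [ 0.46159969 -0.0314283   0.027     ]
```

```bash
cat >> h.py <<'E'
from scipy.spatial.transform import Rotation as Ro
def tool(yaw,pitch=0):
    """tool x at heading yaw (deg) horizontal, tool z down; pitch (rad): turn about tool x"""
    a=np.radians(yaw); x=[np.cos(a),np.sin(a),0]; y=[np.sin(a),-np.cos(a),0]
    return Ro.from_matrix(np.array([x,y,[0,0,-1]]).T)*Ro.from_rotvec([pitch,0,0])
def go(P,R):
    s=status.observe(); R0=Ro.from_quat(s["tool_rot"])
    print("t",round(s["time"],2),"p",np.round(s["position"],4),"F",np.round(s["force"],1),"w",round(s["grip_width"],4))
    print("linear",np.round(R0.inv().apply(np.asarray(P)-s["position"]),4),"rot",np.round((R0.inv()*R).as_rotvec(),4))
E
python3 -c "
from h import *
go([.509,.2915,.2],tool(55))
m=imaging.camera_model('wrist');s=status.observe();R0=Ro.from_quat(s['tool_rot']);print('cam in tool',R0.inv().apply(-m['R'].T@m['t']-s['position']),(m['R']@R0.as_matrix()).round(2),m['K'][0,0])"
```

```text
t 1.2 p [0.2064 0.5098 0.2187] F [ 0.5  0.2 -0.1] w 0.093
linear [-0.0888  0.3624  0.0187] rot [ 0.    -0.     0.226]
cam in tool [-0.00157055 -0.06631709 -0.16558415] [[ 1.    0.    0.  ]
 [-0.    0.97 -0.25]
 [-0.    0.25  0.97]] 289.66856720519496
```

Emit:
apply_moves(steps=[{"linear":[-0.089,0.362,0.019],"delta_rot":[0,0,0.226],"claw":-1},{"linear":[-0.089,0.362,0.019],"delta_rot":[0,0,0.226],"claw":-1},{"linear":[-0.089,0.362,0.019],"delta_rot":[0,0,0.226],"claw":-1},{"linear":[-0.089,0.362,0.019],"delta_rot":[0,0,0.226],"claw":-1},{"linear":[-0.089,0.362,0.019],"delta_rot":[0,0,0.226],"claw":-1},{"linear":[-0.089,0.362,0.019],"delta_rot":[0,0,0.226],"claw":-1},{"linear":[-0.089,0.362,0.019],"delta_rot":[0,0,0.226],"claw":-1},{"linear":[-0.089,0.362,0.019],"delta_rot":[0,0,0.226],"claw":-1}])

```text
time: 2.0
position: [0.5118, 0.2884, 0.1993]
tool_rot: [0.888, 0.46, 0.0, 0.001]
force: [-0.2, 1.5, 0.4]
grip_width: 0.0932
```

Emit:
apply_moves(steps=[{"linear":[0,0,0],"delta_rot":[0,0,0],"claw":-1},{"linear":[0,0,0],"delta_rot":[0,0,0],"claw":-1}])

```text
time: 2.2
position: [0.5084, 0.2912, 0.1993]
tool_rot: [0.887, 0.461, -0.0, -0.0]
force: [-0.7, 0.8, -0.2]
grip_width: 0.0931
```

```bash
python3 - <<'E'
from h import *
go([.509,.2915,.08],tool(55))
m=imaging.camera_model("wrist"); p,d=imaging.read_camera("wrist"); W=cloud(d,m); np.savez("w1.npz",p=p,d=d,W=W)
cv2.imwrite("pics/w1.png",p[:,:,::-1])
k=(d>0)&(W[...,2]>.042)&(W[...,2]<.052)&(np.hypot(W[...,0]-.509,W[...,1]-.29)<.05)
print("block",cv2.minAreaRect((W[k][:,:2]*1000).astype(np.float32)),np.median(W[k][:,2]),k.sum())
k=(d>0)&(W[...,2]>.004)&(W[...,2]<.012)&(np.hypot(W[...,0]-.509,W[...,1]-.29)<.083)
n,l,st,_=cv2.connectedComponentsWithStats(k.astype(np.uint8)); i=1+st[1:,4].argmax(); k=l==i
print("plate",cv2.minAreaRect((W[k][:,:2]*1000).astype(np.float32)),np.median(W[k][:,2]))
E
```

```text
t 2.2 p [0.5084 0.2912 0.1993] F [-0.7  0.8 -0.2] w 0.0931
linear [0.0007 0.0005 0.1193] rot [-0.001   0.0005 -0.0013]
block ((511.5977783203125, 291.4615478515625), (29.231056213378906, 55.53907775878906), 55.66623306274414) 0.04553672765783989 1282
plate ((511.8416442871094, 291.47320556640625), (100.49092864990234, 118.97833251953125), 55.051422119140625) 0.007522457488141383
```

View pics/w1.png

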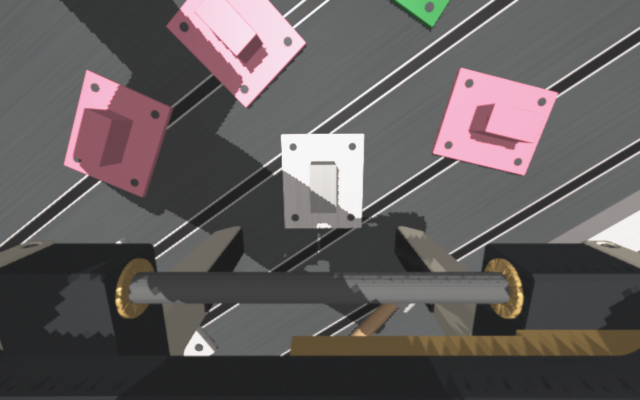

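The white plate with the steel block, at wrist pixel (323,181), is the pallet. Its plate fit gives 100.5 x 119 mm, and the pink and green ones are look-alikes. Now a look at the fixture from the wrist before grasping.

```bash
python3 -c "
from h import *
go([.58,-.05,.26],tool(87))"
```

```text
t 2.25 p [0.5077 0.2919 0.1995] F [-0.8 -0.6  0.1] w 0.0929
linear [-0.2386  0.2552 -0.0606] rot [-0.001   0.     -0.5584]
```

Emit:
apply_moves(steps=[{"linear":[-0.239,0.255,-0.06],"delta_rot":[0,0,-0.558],"claw":-1},{"linear":[-0.239,0.255,-0.06],"delta_rot":[0,0,-0.558],"claw":-1},{"linear":[-0.239,0.255,-0.06],"delta_rot":[0,0,-0.558],"claw":-1},{"linear":[-0.239,0.255,-0.06],"delta_rot":[0,0,-0.558],"claw":-1},{"linear":[-0.239,0.255,-0.06],"delta_rot":[0,0,-0.558],"claw":-1},{"linear":[-0.239,0.255,-0.06],"delta_rot":[0,0,-0.558],"claw":-1},{"linear":[-0.239,0.255,-0.06],"delta_rot":[0,0,-0.558],"claw":-1},{"linear":[-0.239,0.255,-0.06],"delta_rot":[0,0,-0.558],"claw":-1}])

```text
time: 3.05
position: [0.5809, -0.0531, 0.2608]
tool_rot: [0.726, 0.688, 0.0, 0.001]
force: [1.1, -0.8, -0.1]
grip_width: 0.0931
```

Emit:
apply_moves(steps=[{"linear":[0,0,0],"delta_rot":[0,0,0],"claw":-1},{"linear":[0,0,0],"delta_rot":[0,0,0],"claw":-1},{"linear":[0,0,0],"delta_rot":[0,0,0],"claw":-1}])

```text
time: 3.35
position: [0.5798, -0.0482, 0.2594]
tool_rot: [0.725, 0.689, 0.0, -0.001]
force: [0.3, -0.7, -0.7]
grip_width: 0.0929
```

```bash
python3 - <<'E'
from h import *
go([.58,-.05,.26],tool(87))
m=imaging.camera_model("wrist"); p,d=imaging.read_camera("wrist"); W=cloud(d,m); np.savez("w2.npz",p=p,d=d,W=W,**m)
cv2.imwrite("pics/w2.png",p[:,:,::-1])
near=(d>0)&(np.hypot(W[...,0]-.5,W[...,1]+.045)<.2)
def rect(lo,hi,nm):
    k=near&(W[...,2]>lo)&(W[...,2]<hi); n,l,st,_=cv2.connectedComponentsWithStats(k.astype(np.uint8)); i=1+st[1:,4].argmax(); k=l==i
    print(nm,cv2.minAreaRect((W[k][:,:2]*1000).astype(np.float32)),np.median(W[k][:,2]),k.sum())
rect(.008,.05,"base+"); rect(.008,.017,"floor"); rect(.032,.04,"lip/latch"); rect(.06,.085,"post top")
for n in ["nest","lip","latch_pivot","latch_post"]:
    z=dict(nest=.014,lip=.027,latch_pivot=.014,latch_post=.0575)[n]
    print(n,[(np.round(r["position"]),ray(r["position"],z,m).round(4),round(r["score"],2)) for r in imaging.place_of(n,"wrist")][:2])
E
```

```text
t 3.35 p [ 0.5798 -0.0482  0.2594] F [ 0.3 -0.7 -0.7] w 0.0929
linear [-0.0018  0.0003 -0.0006] rot [-0.0008 -0.0009  0.0021]
base+ ((519.1314086914062, -55.081329345703125), (163.39686584472656, 203.709228515625), 87.000732421875) 0.014019115127385146 15210
floor ((519.934814453125, -41.431732177734375), (136.4569854736328, 203.4402618408203), 87.20199584960938) 0.013473773085628193 10343
lip/latch ((437.2122497558594, -37.00142288208008), (109.9867172241211, 30.25471305847168), 87.13909912109375) 0.03453526489176349 2374
post top ((590.405517578125, -129.50222778320312), (15.22507381439209, 14.54232406616211), 41.064273834228516) 0.0763814172670858 163
nest [(array([321., 117.]), array([ 0.5012, -0.0438,  0.014 ]), 0.79)]
lip [(array([327.,  78.]), array([ 0.454 , -0.0337,  0.027 ]), 0.56), (array([325., 118.]), array([ 0.5028, -0.0381,  0.027 ]), 0.46)]
latch_pivot [(array([303., 190.]), array([ 0.6011, -0.075 ,  0.014 ]), 0.69)]
latch_post [(array([256., 190.]), array([ 0.5896, -0.1331,  0.0575]), 0.89)]
```

View pics/w2.png

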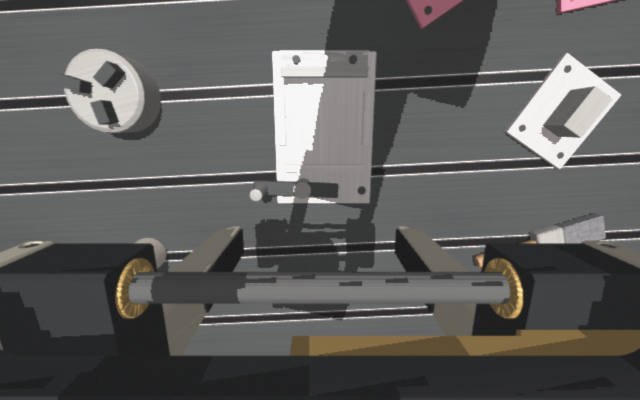

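The fixture fit is good: base 136.5 x 203.4 mm, lip block 110 x 30 mm, post 54.6 mm from the pivot. That puts the fixture origin at (502.4, -40.5) mm with yaw -2.85°, and the latch at about 0.13 rad. Now to grasp the pallet.

```bash
python3 -c "
from h import *
go([.5118,.2914,.1],tool(55.2))
go([.5118,.2914,.013],tool(55.2))"
```

```text
t 3.6 p [ 0.5802 -0.0494  0.2596] F [-0.3 -0.4  0.4] w 0.093
linear [ 0.3369 -0.0857  0.1597] rot [-2.000e-04 -1.000e-04  5.562e-01]
t 3.6 p [ 0.5802 -0.0494  0.2596] F [-0.3 -0.4  0.4] w 0.093
linear [ 0.3369 -0.0857  0.2467] rot [-2.000e-04 -1.000e-04  5.562e-01]
```

Emit:
apply_moves(steps=[{"linear":[0.337,-0.086,0.16],"delta_rot":[0,0,0.556],"claw":-1},{"linear":[0.337,-0.086,0.16],"delta_rot":[0,0,0.556],"claw":-1},{"linear":[0.337,-0.086,0.16],"delta_rot":[0,0,0.556],"claw":-1},{"linear":[0.337,-0.086,0.16],"delta_rot":[0,0,0.556],"claw":-1},{"linear":[0.337,-0.086,0.16],"delta_rot":[0,0,0.556],"claw":-1},{"linear":[0.337,-0.086,0.16],"delta_rot":[0,0,0.556],"claw":-1},{"linear":[0.337,-0.086,0.16],"delta_rot":[0,0,0.556],"claw":-1},{"linear":[0.337,-0.086,0.16],"delta_rot":[0,0,0.556],"claw":-1}])

```text
time: 4.4
position: [0.5105, 0.2932, 0.0983]
tool_rot: [0.886, 0.463, -0.001, -0.0]
force: [0.5, -1.3, -0.4]
grip_width: 0.0935
```

Emit:
apply_moves(steps=[{"linear":[0,0,0],"delta_rot":[0,0,0],"claw":-1},{"linear":[0,0,0],"delta_rot":[0,0,0],"claw":-1},{"linear":[0,0,0],"delta_rot":[0,0,0],"claw":-1}])

```text
time: 4.7
position: [0.513, 0.2899, 0.1003]
tool_rot: [0.887, 0.463, 0.001, 0.0]
force: [0.8, -0.2, 0.7]
grip_width: 0.0928
```

```bash
python3 - <<'E'
from h import *
m=imaging.camera_model("wrist"); p,d=imaging.read_camera("wrist"); W=cloud(d,m)
near=(d>0)&(np.hypot(W[...,0]-.5118,W[...,1]-.2914)<.09)
for lo,hi in [(.042,.052),(.004,.012)]:
    k=near&(W[...,2]>lo)&(W[...,2]<hi); n,l,st,_=cv2.connectedComponentsWithStats(k.astype(np.uint8)); k=l==1+st[1:,4].argmax()
    print(cv2.minAreaRect((W[k][:,:2]*1000).astype(np.float32)),k.sum())
go([.5118,.2914,.013],tool(55.2))
E
```

```text
((512.2664794921875, 291.6236877441406), (30.093854904174805, 56.5186882019043), 54.6989631652832) 2584
((512.07421875, 291.656982421875), (100.30595397949219, 119.6568832397461), 55.38834762573242) 10940
t 4.75 p [0.5132 0.2895 0.1005] F [ 0.  -0.6 -0.3] w 0.0931
linear [ 0.0006 -0.0023  0.0875] rot [ 0.0012 -0.001  -0.0026]
```

Emit:
apply_moves(steps=[{"linear":[0.0,-0.001,0.045],"delta_rot":[0,0,0],"claw":-1},{"linear":[0.0,-0.001,0.075],"delta_rot":[0,0,0],"claw":-1},{"linear":[0.0,-0.001,0.087],"delta_rot":[0,0,0],"claw":-1},{"linear":[0.0,-0.001,0.087],"delta_rot":[0,0,0],"claw":1},{"linear":[0.0,-0.001,0.087],"delta_rot":[0,0,0],"claw":1},{"linear":[0.0,-0.001,0.087],"delta_rot":[0,0,0],"claw":1},{"linear":[0.0,-0.001,0.087],"delta_rot":[0,0,0],"claw":1},{"linear":[0.0,-0.001,0.087],"delta_rot":[0,0,0],"claw":1}])

```text
time: 5.55
position: [0.5121, 0.2913, 0.0138]
tool_rot: [0.887, 0.463, 0.001, 0.0]
force: [0.9, -0.8, -0.3]
grip_width: 0.0578
```

Emit:
apply_moves(steps=[{"linear":[0,0,0],"delta_rot":[0,0,0],"claw":1},{"linear":[0,0,0],"delta_rot":[0,0,0],"claw":1}])

```text
time: 5.75
position: [0.5115, 0.2912, 0.0129]
tool_rot: [0.886, 0.463, 0.0, 0.0]
force: [0.8, -0.4, 0.2]
grip_width: 0.0418
```

```bash
python3 -c "
from h import *
go([.5118,.2914,.16],tool(55.2))"
```

```text
t 5.75 p [0.5115 0.2912 0.0129] F [ 0.8 -0.4  0.2] w 0.0418
linear [ 4.000e-04  1.000e-04 -1.471e-01] rot [ 0.0002 -0.0003 -0.0012]
```

Emit:
apply_moves(steps=[{"linear":[0,0,0],"delta_rot":[0,0,0],"claw":1},{"linear":[0,0,0],"delta_rot":[0,0,0],"claw":1},{"linear":[0,0,0],"delta_rot":[0,0,0],"claw":1},{"linear":[0,0,0],"delta_rot":[0,0,0],"claw":1},{"linear":[0,0,0],"delta_rot":[0,0,0],"claw":1}])

```text
time: 6.25
position: [0.5117, 0.2913, 0.0127]
tool_rot: [0.887, 0.463, 0.0, -0.0]
force: [1.9, 2.0, 0.4]
grip_width: 0.0298
```

Emit:
apply_moves(steps=[{"linear":[0,0,-0.01],"delta_rot":[0,0,0],"claw":1},{"linear":[0,0,-0.03],"delta_rot":[0,0,0],"claw":1},{"linear":[0,0,-0.06],"delta_rot":[0,0,0],"claw":1},{"linear":[0,0,-0.1],"delta_rot":[0,0,0],"claw":1},{"linear":[0,0,-0.13],"delta_rot":[0,0,0],"claw":1},{"linear":[0,0,-0.147],"delta_rot":[0,0,0],"claw":1},{"linear":[0,0,-0.147],"delta_rot":[0,0,0],"claw":1},{"linear":[0,0,-0.147],"delta_rot":[0,0,0],"claw":1}])

```text
time: 7.05
position: [0.5108, 0.2906, 0.1592]
tool_rot: [0.887, 0.463, -0.001, 0.0]
force: [-1.1, 0.1, -3.5]
grip_width: 0.0296
```

```bash
cat >> h.py <<'E'
O=np.array([.5024,-.0405,.014]); FY=-2.85; H=.0128
def place(ex,ez,th,y=0):
    """go numbers: low edge at nest (ex,y,ez) mm, tilt th"""
    e=np.array([ex,y,ez])/1000; v=e+.06*np.array([np.cos(th),0,np.sin(th)])+H*np.array([-np.sin(th),0,np.cos(th)])
    go(O+Ro.from_euler("z",FY,degrees=True).apply(v),tool(FY+90,-th))
E
python3 -c "
from h import *
place(-44,70,.15)"
```

```text
t 7.05 p [0.5108 0.2906 0.1592] F [-1.1  0.1 -3.5] w 0.0296
linear [-0.2693  0.1939  0.0537] rot [-0.1469  0.0428 -0.558 ]
```

Emit:
apply_moves(steps=[{"linear":[-0.03,0.02,0],"delta_rot":[-0.02,0.005,-0.07],"claw":1},{"linear":[-0.07,0.05,0.01],"delta_rot":[-0.04,0.012,-0.16],"claw":1},{"linear":[-0.11,0.08,0.02],"delta_rot":[-0.065,0.019,-0.25],"claw":1},{"linear":[-0.15,0.11,0.03],"delta_rot":[-0.085,0.025,-0.33],"claw":1},{"linear":[-0.19,0.138,0.04],"delta_rot":[-0.105,0.031,-0.4],"claw":1},{"linear":[-0.225,0.163,0.045],"delta_rot":[-0.122,0.036,-0.47],"claw":1},{"linear":[-0.252,0.182,0.05],"delta_rot":[-0.137,0.04,-0.525],"claw":1},{"linear":[-0.269,0.194,0.054],"delta_rot":[-0.147,0.043,-0.558],"claw":1}])

```text
time: 7.85
position: [0.5146, -0.0427, 0.1033]
tool_rot: [0.723, 0.687, 0.051, 0.053]
force: [0.2, -0.1, -2.7]
grip_width: 0.0299
```

Emit:
apply_moves(steps=[{"linear":[0,0,0],"delta_rot":[0,0,0],"claw":1},{"linear":[0,0,0],"delta_rot":[0,0,0],"claw":1},{"linear":[0,0,0],"delta_rot":[0,0,0],"claw":1}])

```text
time: 8.15
position: [0.5161, -0.0395, 0.1049]
tool_rot: [0.722, 0.687, 0.052, 0.053]
force: [0.1, 0.3, -3.4]
grip_width: 0.0301
```

```bash
cat > look.py <<'E'
from h import *
import sys
s=status.observe(); m=imaging.camera_model("wrist"); p,d=imaging.read_camera("wrist"); W=cloud(d,m)
cv2.imwrite(f"pics/{sys.argv[1]}.png",p[:,:,::-1])
F=Ro.from_euler("z",FY,degrees=True).inv().apply((W-O).reshape(-1,3)).reshape(W.shape)*1000  # nest frame mm
np.savez(sys.argv[1]+".npz",p=p,d=d,F=F)
# held plate top in tool frame
T=Ro.from_quat(s["tool_rot"]).inv().apply((W-s["position"]).reshape(-1,3)).reshape(W.shape)*1000
k=(d>0)&(abs(T[...,2]-4.8)<4)&(np.hypot(T[...,0],T[...,1])<85)
n,l,st,_=cv2.connectedComponentsWithStats(k.astype(np.uint8)); k=l==1+st[1:,4].argmax()
q=T[k]; c=np.c_[q[:,:2],np.ones(len(q))]; f=np.linalg.lstsq(c,q[:,2],rcond=None)[0]
print("plate in tool: x",np.percentile(q[:,0],[.5,99.5]).round(1),"y",np.percentile(q[:,1],[.5,99.5]).round(1),"plane",f.round(4),len(q))
L=(d>0)&(F[...,2]>18)&(F[...,2]<24)&(F[...,0]<-45)&(F[...,0]>-90)&(abs(F[...,1])<75)
if L.sum()>50:
    n,l,st,_=cv2.connectedComponentsWithStats(L.astype(np.uint8)); L=l==1+st[1:,4].argmax()
    print("lip block in nest frame",cv2.minAreaRect(F[L][:,:2].astype(np.float32)),np.median(F[L][:,2]))
E
python3 look.py w3; python3 -c "
from h import *
place(-44,70,.15); place(-44,1.5,.15)"
```

```text
plate in tool: x [-51.9  46.9] y [-60.8   3.4] plane [ 1.5000e-03 -1.0000e-03  5.3048e+00] 13843
lip block in nest frame ((-64.80428314208984, 0.3387794494628906), (110.01518249511719, 29.87866973876953), 89.9808349609375) 20.50622699740155
t 8.2 p [ 0.5164 -0.0394  0.1052] F [ 0.8  0.2 -2.3] w 0.0301
linear [-0.0018 -0.0004 -0.0005] rot [-0.0001 -0.0015  0.0008]
t 8.2 p [ 0.5164 -0.0394  0.1052] F [ 0.8  0.2 -2.3] w 0.0301
linear [-0.0019 -0.0107  0.0672] rot [-0.0001 -0.0015  0.0008]
```

```bash
python3 - <<'E'
from h import *
z=np.load("w3.npz"); F=z["F"]; d=z["d"]; s=status.observe()
W=Ro.from_euler("z",FY,degrees=True).apply(F.reshape(-1,3)/1000)+O
T=(Ro.from_quat(s["tool_rot"]).inv().apply(W-s["position"])*1000).reshape(F.shape)
for nm,z0,r in [("plate",4.8,85),("block",-33.2,45)]:
    k=(d>0)&(abs(T[...,2]-z0)<3)&(np.hypot(T[...,0],T[...,1])<r)
    for y in range(-60,20,8):
        j=k&(abs(T[...,1]-y)<2)
        if j.sum()>5: print(nm,y,T[j][:,0].min().round(1),T[j][:,0].max().round(1),T[j][:,2].mean().round(1))
E
```

```text
plate -60 -52.2 47.1 5.7
plate -52 -52.1 47.1 5.5
plate -44 -52.1 47.1 5.4
plate -36 -52.4 47.2 5.6
plate -28 -52.2 47.4 5.5
plate -20 -52.9 46.9 5.6
plate -12 -52.6 46.8 5.6
plate -4 -52.8 47.3 5.6
plate 4 -52.7 47.3 5.7
block -28 -17.3 12.2 -32.2
block -20 -17.6 12.4 -32.5
block -12 -17.2 12.0 -32.4
block -4 -17.6 12.4 -32.5
block 4 -17.6 12.5 -32.2
```

View pics/w3.png

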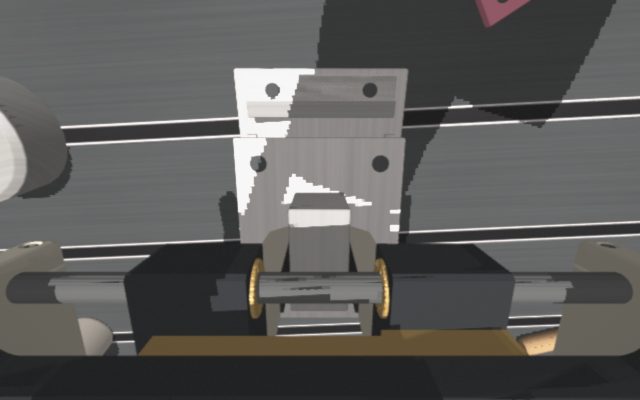

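Camera-relative, the plate and lip are parallel, with plate columns 235–405 against fixture columns 236–406. I'm taking out the small common camera bias by shifting my nest estimate +1.2 mm in x and +2.9 mm in y.

```bash
cat >> h.py <<'E'
O=O+Ro.from_euler("z",FY,degrees=True).apply([.0012,.0029,0])
E
python3 -c "
from h import *
place(-45,12,.15); place(-45,2,.15)"
```

```text
t 8.2 p [ 0.5164 -0.0394  0.1052] F [ 0.8  0.2 -2.3] w 0.0301
linear [ 0.001  -0.0089  0.0569] rot [-0.0001 -0.0015  0.0008]
t 8.2 p [ 0.5164 -0.0394  0.1052] F [ 0.8  0.2 -2.3] w 0.0301
linear [ 0.001  -0.0104  0.0668] rot [-0.0001 -0.0015  0.0008]
```

Emit:
apply_moves(steps=[{"linear":[0.001,-0.003,0.02],"delta_rot":[0,0,0],"claw":1},{"linear":[0.001,-0.006,0.04],"delta_rot":[0,0,0],"claw":1},{"linear":[0.001,-0.008,0.052],"delta_rot":[0,0,0],"claw":1},{"linear":[0.001,-0.009,0.057],"delta_rot":[0,0,0],"claw":1},{"linear":[0.001,-0.0094,0.06],"delta_rot":[0,0,0],"claw":1},{"linear":[0.001,-0.01,0.063],"delta_rot":[0,0,0],"claw":1},{"linear":[0.001,-0.01,0.063],"delta_rot":[0,0,0],"claw":1}])

```text
time: 8.9
position: [0.5167, -0.0394, 0.0421]
tool_rot: [0.722, 0.687, 0.052, 0.055]
force: [0.4, 0.5, -2.8]
grip_width: 0.0301
```

```bash
python3 look.py w4; python3 -c "
from h import *
place(-45,2,.15);place(-60,2,.15)"
```

```text
plate in tool: x [-51.8  46.9] y [-60.8   3.4] plane [ 1.6000e-03 -1.4000e-03  5.2876e+00] 13835
lip block in nest frame ((-66.07275390625, -2.3697586059570312), (110.36141967773438, 29.97661590576172), 89.98711395263672) 20.507380309061332
t 8.95 p [ 0.5168 -0.0395  0.0423] F [ 0.1 -0.3 -2.5] w 0.0302
linear [ 0.0012 -0.0014  0.0045] rot [ 0.0019 -0.0006  0.0001]
t 8.95 p [ 0.5168 -0.0395  0.0423] F [ 0.1 -0.3 -2.5] w 0.0302
linear [ 0.0012 -0.0162  0.0022] rot [ 0.0019 -0.0006  0.0001]
```

View pics/w4.png

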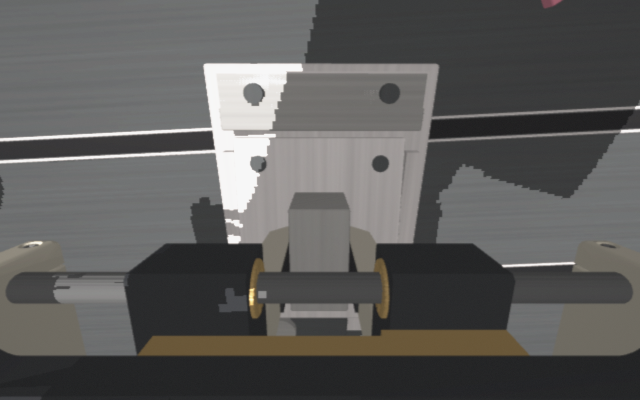

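Emit:
apply_moves(steps=[{"linear":[0.001,-0.0008,0.0025],"delta_rot":[0,0,0],"claw":1},{"linear":[0.001,-0.0014,0.0045],"delta_rot":[0,0,0],"claw":1},{"linear":[0.001,-0.0014,0.0045],"delta_rot":[0,0,0],"claw":1},{"linear":[0.001,-0.0014,0.0045],"delta_rot":[0,0,0],"claw":1}])

```text
time: 9.35
position: [0.5157, -0.0385, 0.0372]
tool_rot: [0.722, 0.687, 0.052, 0.054]
force: [0.3, 0.5, -3.3]
grip_width: 0.0298
```

```bash
python3 -c "
from h import *
place(-45,2,.15);place(-60,2,.15)"
```

```text
t 9.35 p [ 0.5157 -0.0385  0.0372] F [ 0.3  0.5 -3.3] w 0.0298
linear [ 0.0003  0.0004 -0.0004] rot [ 0.0011 -0.0008 -0.0002]
t 9.35 p [ 0.5157 -0.0385  0.0372] F [ 0.3  0.5 -3.3] w 0.0298
linear [ 0.0003 -0.0144 -0.0026] rot [ 0.0011 -0.0008 -0.0002]
```

Emit:
apply_moves(steps=[{"linear":[0,-0.003,-0.0006],"delta_rot":[0,0,0],"claw":1},{"linear":[0,-0.006,-0.0011],"delta_rot":[0,0,0],"claw":1},{"linear":[0,-0.009,-0.0016],"delta_rot":[0,0,0],"claw":1},{"linear":[0,-0.012,-0.0021],"delta_rot":[0,0,0],"claw":1},{"linear":[0,-0.0145,-0.0025],"delta_rot":[0,0,0],"claw":1},{"linear":[0,-0.0145,-0.0025],"delta_rot":[0,0,0],"claw":1},{"linear":[0,-0.0145,-0.0025],"delta_rot":[0,0,0],"claw":1}])

```text
time: 10.05
position: [0.5011, -0.0378, 0.0376]
tool_rot: [0.722, 0.687, 0.052, 0.055]
force: [-0.0, 0.3, -2.2]
grip_width: 0.0298
```

```bash
python3 look.py w5; python3 -c "
from h import *
place(-60,1,.15);place(-60,0.5,.1);place(-60,.5,.05);place(-60,.5,0)"
```

```text
plate in tool: x [-51.9  46.9] y [-47.7   3.6] plane [1.6000e-03 2.5000e-03 5.3644e+00] 9921
lip block in nest frame ((-66.28648376464844, -2.3334884643554688), (110.75206756591797, 30.262561798095703), 89.71348571777344) 20.505181004799695
t 10.1 p [ 0.5012 -0.0378  0.0376] F [-0.4  0.3 -3.5] w 0.0297
linear [ 0.0003 -0.0002  0.0009] rot [ 0.0015 -0.0007 -0.0001]
t 10.1 p [ 0.5012 -0.0378  0.0376] F [-0.4  0.3 -3.5] w 0.0297
linear [0.0003 0.0002 0.0044] rot [ 0.0515 -0.0007 -0.    ]
t 10.1 p [ 0.5012 -0.0378  0.0376] F [-0.4  0.3 -3.5] w 0.0297
linear [0.0003 0.0007 0.0075] rot [ 0.1015 -0.0007 -0.    ]
t 10.1 p [ 0.5012 -0.0378  0.0376] F [-0.4  0.3 -3.5] w 0.0297
linear [0.0003 0.0009 0.0105] rot [ 0.1515 -0.0007 -0.    ]
```

View pics/w5.png

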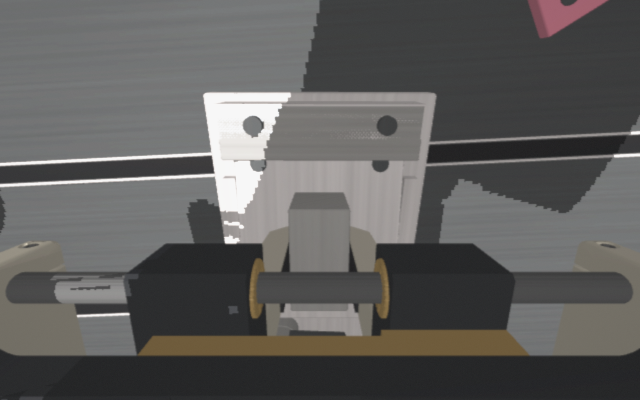

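The edge is tucked under the lip, hiding the plate beyond about 48 mm. The plate sits between the rails at columns 235 and 407, with no contact force. Now I'll lower the free edge slowly.

Emit:
apply_moves(steps=[{"linear":[0,0,0.001],"delta_rot":[0.01,0,0],"claw":1},{"linear":[0,0,0.002],"delta_rot":[0.025,0,0],"claw":1},{"linear":[0,0.0002,0.0044],"delta_rot":[0.05,0,0],"claw":1},{"linear":[0,0.0004,0.006],"delta_rot":[0.075,0,0],"claw":1},{"linear":[0,0.0006,0.0075],"delta_rot":[0.1,0,0],"claw":1},{"linear":[0,0.0008,0.009],"delta_rot":[0.125,0,0],"claw":1},{"linear":[0,0.0009,0.01],"delta_rot":[0.141,0,0],"claw":1},{"linear":[0,0.0009,0.0103],"delta_rot":[0.15,0,0],"claw":1}])

```text
time: 10.9
position: [0.504, -0.0379, 0.0272]
tool_rot: [0.724, 0.689, 0.0, -0.0]
force: [-0.4, 0.7, -3.1]
grip_width: 0.0298
```

Emit:
apply_moves(steps=[{"linear":[0,0,0],"delta_rot":[0,0,0],"claw":1},{"linear":[0,0,0],"delta_rot":[0,0,0],"claw":1},{"linear":[0,0,0],"delta_rot":[0,0,0],"claw":1}])

```text
time: 11.2
position: [0.5033, -0.0378, 0.0275]
tool_rot: [0.724, 0.689, 0.001, 0.0]
force: [-0.1, -0.2, -3.5]
grip_width: 0.0296
```

```bash
python3 look.py w6; python3 -c "
from h import *
place(-60,0,0)"
```

```text
plate in tool: x [-51.9  46.9] y [-49.3   3.7] plane [1.6000e-03 3.4000e-03 5.2645e+00] 10435
lip block in nest frame ((-66.25992584228516, -2.2702865600585938), (111.11595916748047, 29.7435245513916), 89.96916198730469) 20.510722254903264
t 11.25 p [ 0.5033 -0.0378  0.0275] F [-0.  -0.  -3.3] w 0.03
linear [0.0002 0.0004 0.0007] rot [ 0.0013 -0.0007  0.    ]
```

Emit:
apply_moves(steps=[{"linear":[0,0,0.0004],"delta_rot":[0.001,0,0],"claw":1},{"linear":[0,0,0.0008],"delta_rot":[0.001,0,0],"claw":1},{"linear":[0,0,0.0008],"delta_rot":[0.001,0,0],"claw":1},{"linear":[0,0,0.0008],"delta_rot":[0.001,0,0],"claw":1}])

```text
time: 11.65
position: [0.5035, -0.0379, 0.0267]
tool_rot: [0.724, 0.689, 0.0, -0.0]
force: [-0.9, -0.7, -2.1]
grip_width: 0.0297
```

Emit:
apply_moves(steps=[{"linear":[0,0,0.0003],"delta_rot":[0,0,0],"claw":1},{"linear":[0,0,0.0006],"delta_rot":[0,0,0],"claw":1},{"linear":[0,0,0.0006],"delta_rot":[0,0,0],"claw":1},{"linear":[0,0,0.0006],"delta_rot":[0,0,0],"claw":1}])

```text
time: 12.05
position: [0.5035, -0.0379, 0.0267]
tool_rot: [0.724, 0.689, 0.0, -0.0]
force: [-2.2, 0.9, 5.4]
grip_width: 0.03
```

Emit:
apply_moves(steps=[{"linear":[0,0,-0.0004],"delta_rot":[0,0,0],"claw":-1},{"linear":[0,0,-0.0004],"delta_rot":[0,0,0],"claw":-1},{"linear":[0,0,-0.0004],"delta_rot":[0,0,0],"claw":-1},{"linear":[0,0,-0.0004],"delta_rot":[0,0,0],"claw":-1},{"linear":[0,0,-0.0004],"delta_rot":[0,0,0],"claw":-1},{"linear":[0,0,-0.0004],"delta_rot":[0,0,0],"claw":-1}])

```text
time: 12.65
position: [0.5035, -0.0379, 0.0264]
tool_rot: [0.724, 0.689, 0.0, -0.0]
force: [-0.3, 0.2, 0.1]
grip_width: 0.0732
```

Emit:
apply_moves(steps=[{"linear":[0,0,0],"delta_rot":[0,0,0],"claw":-1},{"linear":[0,0,-0.03],"delta_rot":[0,0,0],"claw":-1},{"linear":[0,0,-0.08],"delta_rot":[0,0,0],"claw":-1},{"linear":[0,0,-0.13],"delta_rot":[0,0,0],"claw":-1},{"linear":[0,0.05,-0.17],"delta_rot":[0,0,0],"claw":-1},{"linear":[0,0.08,-0.18],"delta_rot":[0,0,0],"claw":-1},{"linear":[0,0.08,-0.18],"delta_rot":[0,0,0],"claw":1},{"linear":[0,0.08,-0.18],"delta_rot":[0,0,0],"claw":1}])

```text
time: 13.45
position: [0.5833, -0.0419, 0.2059]
tool_rot: [0.724, 0.689, 0.0, -0.001]
force: [0.3, 0.6, -0.0]
grip_width: 0.0815
```

```bash
python3 - <<'E'
from h import *
s=status.observe(); print(s["time"],s["position"],s["grip_width"])
m=imaging.camera_model("wrist"); p,d=imaging.read_camera("wrist"); W=cloud(d,m); cv2.imwrite("pics/w7.png",p[:,:,::-1])
F=Ro.from_euler("z",FY,degrees=True).inv().apply((W-O).reshape(-1,3)).reshape(W.shape)*1000
def rect(nm,lo,hi,x0,x1,y0,y1):
    k=(d>0)&(F[...,2]>lo)&(F[...,2]<hi)&(F[...,0]>x0)&(F[...,0]<x1)&(F[...,1]>y0)&(F[...,1]<y1)
    n,l,st,_=cv2.connectedComponentsWithStats(k.astype(np.uint8)); k=l==1+st[1:,4].argmax(); q=F[k]
    print(nm,cv2.minAreaRect(q[:,:2].astype(np.float32)),"z",np.median(q[:,2]).round(2),k.sum()); return q
rect("lip",18,24,-95,-40,-75,75); rect("block",43,49,-50,50,-40,40)
q=rect("plate",6.7,11,-55,66,-52,52); f=np.linalg.lstsq(np.c_[q[:,:2],np.ones(len(q))],q[:,2],rcond=None)[0]; print("plane",f)
rect("post",55,68,40,170,-130,0)
E
```

```text
13.45 [ 0.58331141 -0.04189842  0.2059273 ] 0.08153136155345299
lip ((-66.2457504272461, -2.6100120544433594), (110.06795501708984, 30.500797271728516), 89.84195709228516) z 20.48 3116
block ((-1.3427257537841797, -3.011974334716797), (29.914403915405273, 54.7119140625), 89.71824645996094) z 45.46 1613
plate ((2.998210906982422, -2.6180686950683594), (110.88194274902344, 98.76074981689453), 0.00116590631660074) z 7.66 5823
plane [-4.30904360e-04 -6.74396304e-04  7.73366447e+00]
post ((91.0074462890625, -87.38972473144531), (14.972491264343262, 14.702248573303223), 48.76350402832031) z 62.78 193
```

View pics/w7.png

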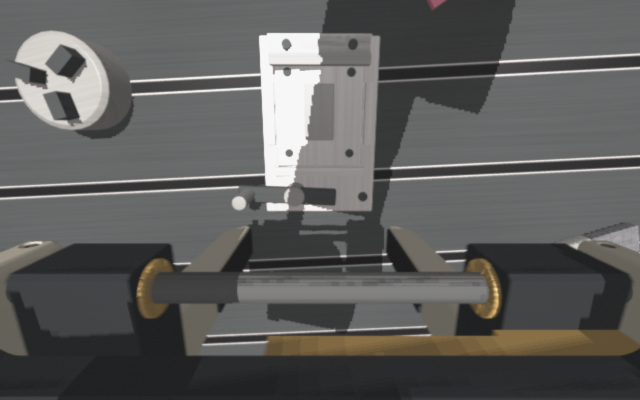

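The pallet reads seated from the wrist: the block is 64.9 mm from the lip block (65.5 ideal), y offset is -0.4 mm, tilt is under 0.001, and the plate is within 0.2 mm of the expected height. The latch is still open, with the post at nest (92,-85). Next, with the fingers shut, I'll turn the tool and push the post round.

```bash
cat >> h.py <<'E'
def pusher(al,gap=0,z=.05):
    "TCP, R for finger back on the post at tail angle al (rad, nest frame)"
    u=np.array([np.cos(al),np.sin(al),0]); t=np.array([-u[1],u[0],0])
    v=np.array([.095,-.03,0])+.055*u-(.0255+gap)*t
    P=O+Ro.from_euler("z",FY,degrees=True).apply(v); P[2]=z
    return P,tool(np.degrees(al)+90+FY)
E
python3 -c "
from h import *
go(*pusher(-1.63,.01,.13)); go(*pusher(-1.63,.01,.05)); print(status.observe()['joint_pos'].round(2))
m=imaging.camera_model('top'); print('oil',ray((460,157),0,m),'chuck',ray((454,243),0,m))"
```

```text
t 13.5 p [ 0.582  -0.0417  0.2052] F [ 0.6 -0.1 -0.1] w 0.0776
linear [-0.0828 -0.0219  0.0751] rot [-3.2000e-03  1.3000e-03  1.6303e+00]
t 13.5 p [ 0.582  -0.0417  0.2052] F [ 0.6 -0.1 -0.1] w 0.0776
linear [-0.0829 -0.0217  0.1551] rot [-3.2000e-03  1.3000e-03  1.6303e+00]
[-0.26  0.33  1.47  0.    1.34 -1.78]
oil [ 0.68470448 -0.33222051  0.        ] chuck [ 0.44954951 -0.31062385  0.        ]
```

Emit:
apply_moves(steps=[{"linear":[-0.083,-0.022,0.02],"delta_rot":[0,0,1.63],"claw":1},{"linear":[-0.083,-0.022,0.02],"delta_rot":[0,0,1.63],"claw":1},{"linear":[-0.083,-0.022,0.02],"delta_rot":[0,0,1.63],"claw":1},{"linear":[-0.083,-0.022,0.02],"delta_rot":[0,0,1.63],"claw":1},{"linear":[-0.083,-0.022,0.02],"delta_rot":[0,0,1.63],"claw":1},{"linear":[-0.083,-0.022,0.02],"delta_rot":[0,0,1.63],"claw":1},{"linear":[-0.083,-0.022,0.02],"delta_rot":[0,0,1.63],"claw":1},{"linear":[-0.083,-0.022,0.02],"delta_rot":[0,0,1.63],"claw":1}])

```text
time: 14.3
position: [0.555, -0.123, 0.1849]
tool_rot: [0.988, 0.157, -0.001, -0.001]
force: [0.6, 0.3, 0.3]
grip_width: 0.014
```

```bash
python3 -c "
from h import *
go(*pusher(-1.63,.01,.13))"
```

```text
t 14.3 p [ 0.555  -0.123   0.1849] F [0.6 0.3 0.3] w 0.014
linear [0.0009 0.0006 0.0549] rot [-0.0025  0.003   0.4237]
```

Emit:
apply_moves(steps=[{"linear":[0,0,0.02],"delta_rot":[0,0,0.424],"claw":1},{"linear":[0,0,0.05],"delta_rot":[0,0,0.424],"claw":1},{"linear":[0,0,0.05],"delta_rot":[0,0,0.424],"claw":1},{"linear":[0,0,0.06],"delta_rot":[0,0,0.424],"claw":1},{"linear":[0,0,0.1],"delta_rot":[0,0,0.424],"claw":1},{"linear":[0,0,0.135],"delta_rot":[0,0,0.424],"claw":1},{"linear":[0,0,0.135],"delta_rot":[0,0,0.424],"claw":1},{"linear":[0,0,0.135],"delta_rot":[0,0,0.424],"claw":1}])

```text
time: 15.1
position: [0.5564, -0.1234, 0.0512]
tool_rot: [0.999, -0.05, -0.001, -0.001]
force: [0.1, 0.1, 1.1]
grip_width: 0.0007
```

```bash
python3 -c "
from h import *
for a in np.linspace(-1.63,-1.05,6): go(*pusher(a))"
```

```text
t 15.1 p [ 0.5564 -0.1234  0.0512] F [0.1 0.1 1.1] w 0.0007
linear [ 0.0094 -0.0001  0.0012] rot [-0.0014  0.0019  0.0079]
t 15.1 p [ 0.5564 -0.1234  0.0512] F [0.1 0.1 1.1] w 0.0007
linear [0.016  0.0026 0.0011] rot [-0.0015  0.0018 -0.1081]
t 15.1 p [ 0.5564 -0.1234  0.0512] F [0.1 0.1 1.1] w 0.0007
linear [0.0227 0.0044 0.0011] rot [-0.0016  0.0017 -0.2241]
t 15.1 p [ 0.5564 -0.1234  0.0512] F [0.1 0.1 1.1] w 0.0007
linear [0.0297 0.0055 0.0011] rot [-0.0017  0.0016 -0.3401]
t 15.1 p [ 0.5564 -0.1234  0.0512] F [0.1 0.1 1.1] w 0.0007
linear [0.0367 0.0058 0.0011] rot [-0.0018  0.0015 -0.4561]
t 15.1 p [ 0.5564 -0.1234  0.0512] F [0.1 0.1 1.1] w 0.0007
linear [0.0437 0.0052 0.0011] rot [-0.0019  0.0014 -0.5721]
```

Emit:
apply_moves(steps=[{"linear":[0.005,0,0.001],"delta_rot":[0,0,0],"claw":1},{"linear":[0.0095,0,0.001],"delta_rot":[0,0,0],"claw":1},{"linear":[0.016,0.0026,0.001],"delta_rot":[0,0,-0.108],"claw":1},{"linear":[0.0227,0.0044,0.001],"delta_rot":[0,0,-0.224],"claw":1},{"linear":[0.0297,0.0055,0.001],"delta_rot":[0,0,-0.34],"claw":1},{"linear":[0.0367,0.0058,0.001],"delta_rot":[0,0,-0.456],"claw":1},{"linear":[0.0437,0.0052,0.001],"delta_rot":[0,0,-0.572],"claw":1},{"linear":[0.0437,0.0052,0.001],"delta_rot":[0,0,-0.572],"claw":1}])

```text
time: 15.9
position: [0.6019, -0.1337, 0.0517]
tool_rot: [0.972, 0.233, 0.001, 0.0]
force: [1.2, 0.5, -0.3]
grip_width: 0.0007
```

```bash
python3 -c "
from h import *
for a in np.linspace(-1.05,-.2,8): go(*pusher(a))
print(status.observe()['joint_pos'].round(2))"
```

```text
t 15.9 p [ 0.6019 -0.1337  0.0517] F [ 1.2  0.5 -0.3] w 0.0007
linear [-0.0019 -0.0019  0.0017] rot [ 0.0016 -0.0024 -0.0002]
t 15.9 p [ 0.6019 -0.1337  0.0517] F [ 1.2  0.5 -0.3] w 0.0007
linear [0.0049 0.0008 0.0017] rot [ 0.0017 -0.0023 -0.1217]
t 15.9 p [ 0.6019 -0.1337  0.0517] F [ 1.2  0.5 -0.3] w 0.0007
linear [0.0121 0.0026 0.0018] rot [ 0.0019 -0.0022 -0.2431]
t 15.9 p [ 0.6019 -0.1337  0.0517] F [ 1.2  0.5 -0.3] w 0.0007
linear [0.0194 0.0036 0.0018] rot [ 0.002  -0.0021 -0.3645]
t 15.9 p [ 0.6019 -0.1337  0.0517] F [ 1.2  0.5 -0.3] w 0.0007
linear [0.0267 0.0037 0.0018] rot [ 0.0021 -0.0019 -0.486 ]
t 15.9 p [ 0.6019 -0.1337  0.0517] F [ 1.2  0.5 -0.3] w 0.0007
linear [0.034  0.0028 0.0018] rot [ 0.0022 -0.0018 -0.6074]
t 15.9 p [ 0.6019 -0.1337  0.0517] F [ 1.2  0.5 -0.3] w 0.0007
linear [0.0412 0.0011 0.0018] rot [ 0.0024 -0.0017 -0.7288]
t 15.9 p [ 0.6019 -0.1337  0.0517] F [ 1.2  0.5 -0.3] w 0.0007
linear [ 0.0481 -0.0014  0.0018] rot [ 0.0025 -0.0016 -0.8502]
[-0.4   0.52  1.57  0.    1.04 -0.87]
```

Emit:
apply_moves(steps=[{"linear":[0.006,0.0015,0],"delta_rot":[0,0,-0.12],"claw":1},{"linear":[0.013,0.0035,0],"delta_rot":[0,0,-0.243],"claw":1},{"linear":[0.0203,0.0045,0],"delta_rot":[0,0,-0.364],"claw":1},{"linear":[0.0277,0.0047,0],"delta_rot":[0,0,-0.486],"claw":1},{"linear":[0.035,0.0038,0],"delta_rot":[0,0,-0.607],"claw":1},{"linear":[0.0422,0.0021,0],"delta_rot":[0,0,-0.729],"claw":1},{"linear":[0.0491,-0.0004,0],"delta_rot":[0,0,-0.85],"claw":1},{"linear":[0.0491,-0.0004,0],"delta_rot":[0,0,-0.85],"claw":1}])

```text
time: 16.7
position: [0.6447, -0.1105, 0.0513]
tool_rot: [0.791, 0.612, 0.001, 0.001]
force: [-0.2, -0.3, -0.3]
grip_width: 0.0004
```

```bash
python3 -c "
from h import *
for a in [-.2,-.13,-.06,-.02,0,.02]: go(*pusher(a))
p,d=imaging.read_camera('top'); cv2.imwrite('pics/t8.png',p[:,:,::-1])
m=imaging.camera_model('top'); W=cloud(d,m)
F=Ro.from_euler('z',FY,degrees=True).inv().apply((W-O).reshape(-1,3)).reshape(W.shape)*1000
p,d=imaging.read_camera('side'); cv2.imwrite('pics/s8.png',p[:,:,::-1])
cv2.imwrite('pics/s8c.png',cv2.resize(p[190:290,270:400,::-1],None,fx=5,fy=5,interpolation=cv2.INTER_CUBIC))"
```

```text
t 16.7 p [ 0.6447 -0.1105  0.0513] F [-0.2 -0.3 -0.3] w 0.0004
linear [-0.0003 -0.0006  0.0013] rot [ 0.0018 -0.0007 -0.0027]
t 16.7 p [ 0.6447 -0.1105  0.0513] F [-0.2 -0.3 -0.3] w 0.0004
linear [0.0036 0.0011 0.0013] rot [ 0.0018 -0.0006 -0.0727]
t 16.7 p [ 0.6447 -0.1105  0.0513] F [-0.2 -0.3 -0.3] w 0.0004
linear [0.0076 0.0024 0.0013] rot [ 0.0019 -0.0005 -0.1427]
t 16.7 p [ 0.6447 -0.1105  0.0513] F [-0.2 -0.3 -0.3] w 0.0004
linear [0.01   0.0031 0.0013] rot [ 0.0019 -0.0005 -0.1827]
t 16.7 p [ 0.6447 -0.1105  0.0513] F [-0.2 -0.3 -0.3] w 0.0004
linear [0.0112 0.0034 0.0013] rot [ 0.0019 -0.0005 -0.2027]
t 16.7 p [ 0.6447 -0.1105  0.0513] F [-0.2 -0.3 -0.3] w 0.0004
linear [0.0123 0.0036 0.0014] rot [ 0.0019 -0.0005 -0.2227]
```

View pics/s8c.png

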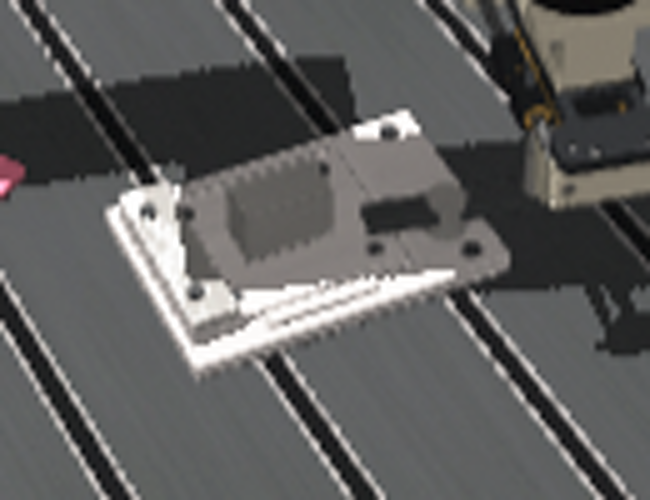

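The latch nose, the dark bar at about (400,215) in the crop, is over the pallet's free edge. I'll push the last bit gently to the stop.

Emit:
apply_moves(steps=[{"linear":[0.0036,0.0011,0],"delta_rot":[0,0,-0.073],"claw":1},{"linear":[0.0076,0.0024,0],"delta_rot":[0,0,-0.143],"claw":1},{"linear":[0.01,0.003,0],"delta_rot":[0,0,-0.183],"claw":1},{"linear":[0.011,0.0033,0],"delta_rot":[0,0,-0.2],"claw":1},{"linear":[0.011,0.0033,0],"delta_rot":[0,0,-0.2],"claw":1},{"linear":[0.011,0.0033,0],"delta_rot":[0,0,-0.2],"claw":1}])

```text
time: 17.4
position: [0.65, -0.1014, 0.0508]
tool_rot: [0.726, 0.688, 0.0, 0.0]
force: [1.1, -0.7, -0.2]
grip_width: 0.0007
```

Emit:
apply_moves(steps=[{"linear":[0.0005,0,0],"delta_rot":[0,0,0],"claw":1},{"linear":[0.001,0,0],"delta_rot":[0,0,0],"claw":1},{"linear":[0.001,0,0],"delta_rot":[0,0,0],"claw":1}])

```text
time: 17.7
position: [0.6499, -0.0999, 0.0505]
tool_rot: [0.725, 0.688, 0.0, -0.0]
force: [-0.3, -1.3, 0.7]
grip_width: 0.0003
```

Emit:
apply_moves(steps=[{"linear":[0.0005,0,0],"delta_rot":[0,0,0],"claw":1},{"linear":[0.001,0,0],"delta_rot":[0,0,0],"claw":1},{"linear":[0.0015,0,0],"delta_rot":[0,0,0],"claw":1},{"linear":[0.0015,0,0],"delta_rot":[0,0,0],"claw":1}])

```text
time: 18.1
position: [0.65, -0.0986, 0.0505]
tool_rot: [0.725, 0.689, 0.0, -0.0]
force: [1.6, -2.5, 1.0]
grip_width: 0.0007
```

Emit:
apply_moves(steps=[{"linear":[0.0005,0,0],"delta_rot":[0,0,0],"claw":1},{"linear":[0.001,0,0],"delta_rot":[0,0,0],"claw":1},{"linear":[0.001,0,0],"delta_rot":[0,0,0],"claw":1}])

```text
time: 18.4
position: [0.65, -0.0985, 0.0505]
tool_rot: [0.725, 0.689, -0.0, 0.0]
force: [0.7, -5.1, 0.7]
grip_width: 0.0001
```

The push met the stop: force rose to 5 N with no further motion. Backing off and checking.

Emit:
apply_moves(steps=[{"linear":[-0.01,0,0],"delta_rot":[0,0,0],"claw":1},{"linear":[-0.03,0,0],"delta_rot":[0,0,0],"claw":1},{"linear":[-0.03,0,-0.04],"delta_rot":[0,0,0],"claw":1},{"linear":[-0.03,0,-0.09],"delta_rot":[0,0,0],"claw":1},{"linear":[0,0,-0.14],"delta_rot":[0,0,0],"claw":1},{"linear":[0.03,0,-0.18],"delta_rot":[0,0,0],"claw":1},{"linear":[0.05,0,-0.2],"delta_rot":[0,0,0],"claw":1},{"linear":[0.05,0,-0.2],"delta_rot":[0,0,0],"claw":1}])

```text
time: 19.2
position: [0.6545, -0.0459, 0.2561]
tool_rot: [0.724, 0.69, 0.003, 0.003]
force: [1.0, -1.2, 0.2]
grip_width: 0.0004
```

```bash
python3 - <<'E'
from h import *
s=status.observe(); print(s["time"],s["position"],s["force"].round(1))
m=imaging.camera_model("wrist"); p,d=imaging.read_camera("wrist"); W=cloud(d,m); cv2.imwrite("pics/w9.png",p[:,:,::-1])
F=Ro.from_euler("z",FY,degrees=True).inv().apply((W-O).reshape(-1,3)).reshape(W.shape)*1000
def rect(nm,lo,hi,x0,x1,y0,y1):
    k=(d>0)&(F[...,2]>lo)&(F[...,2]<hi)&(F[...,0]>x0)&(F[...,0]<x1)&(F[...,1]>y0)&(F[...,1]<y1)
    n,l,st,_=cv2.connectedComponentsWithStats(k.astype(np.uint8)); 
    if n<2: print(nm,"none"); return
    k=l==1+st[1:,4].argmax(); q=F[k]
    print(nm,cv2.minAreaRect(q[:,:2].astype(np.float32)),"z",np.median(q[:,2]).round(2),k.sum()); return q
rect("lip",18,24,-95,-40,-75,75); rect("block",43,49,-50,50,-40,40); rect("latch bar",16,26,40,170,-60,0)
q=rect("plate",6.7,11,-55,66,-52,52); print(np.linalg.lstsq(np.c_[q[:,:2],np.ones(len(q))],q[:,2],rcond=None)[0])
rect("post",55,68,40,200,-130,30)
E
```

```text
19.2 [ 0.65454749 -0.04592623  0.25608252] [ 1.  -1.2  0.2]
lip ((-53.93687438964844, -2.381580352783203), (109.31111907958984, 6.4684834480285645), 89.83968353271484) z 20.36 598
block ((-0.6479110717773438, -2.8592405319213867), (29.826812744140625, 56.16433334350586), 89.27982330322266) z 45.47 1439
latch bar ((102.27239990234375, -32.66919708251953), (23.18256378173828, 115.8570327758789), 89.87672424316406) z 20.2 1266
plate ((2.638835906982422, -2.626628875732422), (98.74272918701172, 111.28453826904297), 89.99254608154297) z 7.69 4849
[-3.15198871e-04 -8.90560692e-04  7.76544642e+00]
post ((148.8245391845703, -32.72319030761719), (15.488964080810547, 14.57374382019043), 42.426666259765625) z 62.89 140
```

View pics/w9.png

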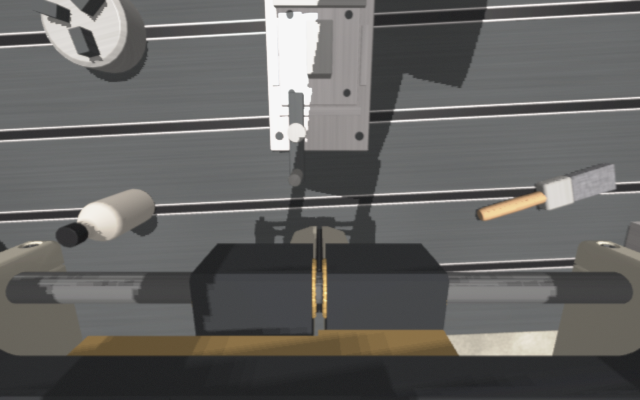

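Latch bar is along the fixture's -x (0.1°), with the post straight beyond the pivot. The pallet is flat and unmoved, and the bystanders look unmoved.

```bash
python3 -c "
from station import bot
print(bot.finish_job())"
```

```text
the job is handed in; nothing more can be done
None
```

I loaded the pallet, swung the latch closed to its stop and handed the job in at about 19 s of the 54 s allowed. `finish_job` reported no verdict, so the checks below are my own.

**What I did:** I gripped the aluminium pallet by its block and tilted it 0.15 rad. I slid one short edge under the lip without contact force, lowered the free edge slowly until it touched the floor (about 5 N), and released. I then pushed the latch post round with the shut fingers until it met the stop (about 5 N, no further motion), and backed the arm clear.

**Last checks, from the wrist camera:**
- **Pallet:** it lies flat, with tilt about 0.001 rad and height within about 0.2 mm. Its centre is about 0.6 mm along and 0.5 mm across from ideal, and its heading is within about 0.01 rad.
- **Latch:** the bar lies within 0.2° of the closed direction, with the post straight beyond the pivot and the nose over the pallet's edge.
- **Chuck, bottle and brush:** I compared these by eye only and they look untouched.

**One disagreement:** near the gripper, the wrist camera read about 2.5 mm off sideways from the tool pose. I corrected for it by placing the pallet relative to the lip in the same picture, so the sideways figures rest on that correction.

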